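Put the check weight away under its dust cover

ROBOT

A 6-joint arm with a two-finger parallel gripper is mounted at the origin on a cart in front of the work surface, level with it; the furniture and walls round the work are solid. World frame = base frame: x ahead of the robot, y to its left, z up, the work surface at z = 0. Lengths are in m, angles in rad, forces in N, time in s.
With the tool pointing down it reaches from about 0.275 to 0.775 m from the base axis. Payload 14.6 kg.
Tool frame: the origin (TCP) lies at the very end of the fingers, on their centre line; the grasp point (between the pads) lies r.grip_point_offset behind it (r.grip_point_offset is the distance from the TCP to the grasp point, in m); y points along the fingers, z is the direction in which the jaws open and shut, and the axes are right-handed (so a half turn about y gives the same grasp; the last joint's range is limited). The gripper opens to 85 mm and grips with 20 to 120 N. Pads are 22 mm wide; open, the fingers measure 114 mm over their backs; the gripper's body (76 mm by 85 mm) begins 54 mm behind the grasp point. The pads swing forward as they close: fully open they stand 13 mm farther back than shut.
Start: joints at [-0.155, 0.263, -0.048, 1.259, 0, 1.415], TCP at [0.525, -0, 0.231] pointing down, gripper open.
Joint ranges: [-2.65, 2.65], [-0.89, 1.7], [-1.18, 1.37], [-2.13, 2.11], [-1.35, 1.29], [-3.14, 3.14]. Speed limits (rad/s): [1.89, 1.89, 2.57, 2.79, 3.14, 3.14].

INTERFACE

Orientations are given as a rotation vector (axis times angle).
In Python, from cell import r gives the robot as it stands.
- The arm moves only by the shell command python3 -m jog 'ROWS' [OPENING] [FORCE]. ROWS is JSON, a list of rows, each a list of 2 entries, a list of its own where there are three numbers: the shift along the tool's x, y, z in cm, then the turn, a rotation vector about the tool's x, y, z in rad. In form: [[[x, y, z], [wx, wy, wz]], ...]. A call has 1 to 8 rows; each row shifts and turns the commanded pose from where the row before left it, along the tool's axes as they then stand; what a row does not reach is not made up. A row lasts 1/10 s, in which the tool goes at most 50 mm and 8.59 degrees, less where a joint would pass 70% of its speed; a pose out of reach is approached as far as the arm can. A call is refused whole if a number of a shift passes 5 or a number of a turn 0.15, either way. A call with a gripper value outside its range is refused whole. OPENING is the gripper's target within -1 to 1 (fully open at 1, half-way at 0, shut at -1), set as the call begins (- or left out, the last holds). The fingers move at their own pace and stop on an object; FORCE is the grip in N (left out, the last holds). Time passes only in rows, so rows that do not move let the fingers close. It gives the time, the measured TCP pose, the force and the opening at its end, in the units of the state.
- r.get_obs(): the state, without advancing time (a new reading comes with each control period).
- r.capture(name): name is "scene" or "side" or "wrist"; returns a dict with "pixels" (420x560x3 uint8, red, green, blue), "fx", "fy", "cx", "cy" (pixels), "rvec" (rotation vector, rad) and "tvec" (3), from world to camera coordinates, as OpenCV has them; the wrist camera has in their place "tool_from_camera" (4x4, takes a point from camera to tool coordinates, whose origin is the TCP and whose axes are the tool frame's). Camera axes: x right, y down, z forward; pixel columns grow to the right and rows downward; lengths in m; the calibration is good to about 2 mm. A picture is of the moment at which its call begins: read the wrist's pose just before it. There is no depth.
- r.sign_off(): hands the job in, once; it reports no verdict.
Trained networks look in a picture, given as the dict that the camera call returned (one of the last four; its "shot" number tells which), for a name from the list of things; names that differ only in an ending like _2 or _b are one class to them, and where a whole thing is asked for, a point or a joint stands for the part that bears it (a point fixed in the world has none). Each returns a list of dicts, best first, with "conf" (0 to 1); they miss things now and then, are a little off and sometimes report something else, mostly with a low value. They report only what shows in the picture. A call takes as long as a camera call. They do not tell look-alikes from the thing itself.
- r.recognise(thing, picture): "centre" ([x, y, z] in m, in the coordinates of the camera as it stood for that picture, good to about 4 mm: the middle of the surface that is visible of it).
- r.silhouettes(thing, picture): "region" (420x560 bool, what is visible of it).
The state is a dict: "time": time; "joint_positions": joint angles; "joint_vel": joint speeds; "effort": joint torques, N m; "eef_pos": TCP position; "orientation": TCP orientation; "contact_force": force on the tool from outside, world axes, zero at the start; "wrist_torque": the same for the moment, N m; "width": opening from 0.0 (shut) to 1.0 (fully open).
Only numpy, scipy, OpenCV 4.12 (cv2) and the standard library are available. Lean on these libraries where they do the work, as an engineer would, in place of code of your own. Each camera call takes 0.05 s, during which the arm holds its last target. There are 200 camera calls.

TASK

The scale check is finished: take the steel check weight off the scale and stand it upright in the recess of whichever wooden base is still empty, setting it down gently and never letting it fall over. Its square metal dust cover was left mouth up on the desk: turn it over and put it mouth down over the weight, down fully onto the base. Leave the weight that is already covered, and the other things on the desk, where they are.

Things in the scene. Friction and masses are not known exactly. Their poses are not given: they have to be found in the camera images.
- weight: the check weight to put away: polished steel cylinder 36 mm diameter and 54 mm high with a narrow neck and a knob of 24 mm diameter on top, 72 mm high overall, 0.5 kg; stands upright on the scale pan at the start (its foot about 68 mm above the desk). Origin: centre of its underside, z up through the knob
- cover: the loose dust cover: bare sheet metal, square cup 63 x 63 mm outside, 84 mm high, wall 3 mm (opening 57 x 57 mm, 81 mm deep), one end closed, 0.11 to 0.21 kg; stands mouth up on the desk at the start. Origin: centre of the outer face of its closed end; z points from there to the mouth; x and y square to its walls
- cover_mouth (a point): centre of the cover's open mouth, in the plane of its rim (84 mm from the closed end)
- plinth_a: one of two equal dark wooden bases screwed to the desk, 100 x 100 x 20 mm, with a raised square 50 x 50 x 8 mm in the middle (top 28 mm above the desk) that a cover fits round; in it a round recess, 40 mm wide, 6 mm deep (floor 22 mm above the desk) for a weight. One base carries a covered weight, the other is empty. Origin: centre of underside; x, y square to its sides, z up
- plinth_b: the other of the two identical bases, same sizes and axes as plinth_a
- stored_cover: twin of the cover, already standing mouth down on one of the bases with a second, hidden weight beneath; to be left alone. Same sizes; origin at the centre of the outer face of its closed end, on top here (104 mm above the desk), z pointing down to the mouth
- tape_roll: bystander: roll of masking tape lying flat on the desk, 104 mm diameter, 25 mm high; origin at the centre of its underside
- counter: bystander: hand tally counter, 59 x 53 x 32 mm; origin at the centre of its underside
- tape_measure: bystander: tape measure standing on edge, 31 x 73 x 58 mm; origin at the centre of its underside
Things that resemble listed ones, but are neither listed nor needed, are in the scene too. What is shaped like the cover but pink is not meant.

How it is judged:
By the outcome, as a careful person would: the job done as asked, in the order asked, and still so for the second after the job is handed in, with the robot touching nothing.
It also fails if it takes over 72 s, if anything falls off the work surface, if the arm or the gripper's body presses on something with over 40 N, if the wrist force passes 120 N, or if a joint passes its speed limit or range.

## Working session

There is one attempt and no reset: what is moved stays moved. The work goes in short steps, Python scripts to look and compute and a shell command to move; the robot and the scene stay as the last step left them, time stands still between calls to the robot, and variables do not carry over. Pictures are saved under pics/ and viewed, about 8 in all and at most 12, crops included, and the job is handed in when it is done.

```bash
ls; mkdir -p pics
cat > h.py <<'E'
import numpy as np, cv2
from scipy.spatial.transform import Rotation as R
from cell import r
def save(p,n): cv2.imwrite('pics/'+n,p['pixels'][:,:,::-1])
def Tcw(p,o=None):
    "camera->world"
    T=np.eye(4)
    if 'rvec' in p:
        A=R.from_rotvec(np.ravel(p['rvec'])).as_matrix(); T[:3,:3]=A.T; T[:3,3]=-A.T@np.ravel(p['tvec']); return T
    T[:3,:3]=R.from_rotvec(o['orientation']).as_matrix(); T[:3,3]=o['eef_pos']
    return T@np.array(p['tool_from_camera'])
def w(T,c): return T[:3,:3]@np.array(c)+T[:3,3]
def proj(p,T,X):
    c=(np.atleast_2d(X)-T[:3,3])@T[:3,:3]
    return np.c_[p['fx']*c[:,0]/c[:,2]+p['cx'],p['fy']*c[:,1]/c[:,2]+p['cy']]
def ray(p,T,uv):
    d=T[:3,:3]@np.array([(uv[0]-p['cx'])/p['fx'],(uv[1]-p['cy'])/p['fy'],1]); return T[:3,3],d
def atz(p,T,uv,z):
    o,d=ray(p,T,uv); return o+d*(z-o[2])/d[2]
def tri(rays):
    A=0;b=0
    for o,d in rays:
        d=d/np.linalg.norm(d); P=np.eye(3)-np.outer(d,d); A=A+P; b=b+P@o
    return np.linalg.solve(A,b)
E
python3 - <<'E'
from h import *
np.set_printoptions(precision=4,suppress=True)
o=r.get_obs(); print(o, r.grip_point_offset); print(R.from_rotvec(o['orientation']).as_matrix())
ims=[]
for n in ['scene','side','wrist']:
    o=r.get_obs();p=r.capture(n);T=Tcw(p,o);ims.append(p['pixels'])
    save(p,n+'0.png'); print(n,T,p['fx'])
    for t in ['weight','cover','plinth_a','tape_roll','counter','tape_measure']:
        for d in r.recognise(t,p)[:4]:
            X=w(T,d['centre']); print(t,round(d['conf'],2),X,proj(p,T,X)[0].round())
E
```

```text
pics
{'time': 0.0, 'joint_positions': array([-0.1553,  0.2636, -0.0489,  1.2594,  0.    ,  1.4155]), 'joint_vel': array([-0.    , -0.0008, -0.0002,  0.0015, -0.0009,  0.0006]), 'effort': array([  0.0006, -63.7613,  38.4567,   0.0138,   0.    ,  -0.0001]), 'eef_pos': array([0.5247, 0.    , 0.2308]), 'orientation': array([-1.2099,  1.2101, -1.2086]), 'contact_force': array([ 0.0827,  0.1834, -0.7887]), 'wrist_torque': array([ 0.0403,  0.0258, -0.0021]), 'width': 1.0008238954054964} 0.0187
[[-0.     -0.0011  1.    ]
 [-1.      0.0002 -0.    ]
 [-0.0002 -1.     -0.0011]]
scene [[-0.8261 -0.4155  0.3808 -0.0189]
 [-0.5634  0.5898 -0.5786  0.8026]
 [ 0.0158 -0.6925 -0.7213  1.1822]
 [ 0.      0.      0.      1.    ]] 462.7996342410961
weight 0.82 [0.5304 0.3391 0.1134] [201. 300.]
cover 0.76 [ 0.6688 -0.2081  0.032 ] [274. 188.]
cover 0.59 [ 0.7284 -0.0968  0.0539] [242. 194.]
plinth_a 0.88 [0.5647 0.0609 0.0247] [253. 249.]
plinth_a 0.53 [ 0.5343 -0.0931  0.022 ] [288. 225.]
tape_roll 0.8 [0.3599 0.0829 0.0268] [304. 284.]
counter 0.68 [ 0.5301 -0.0914  0.0218] [289. 226.]
counter 0.59 [ 
[... 570 characters left out ...]
0.0902  0.0213] [212. 253.]
tape_measure 0.59 [ 0.5933 -0.4694  0.0401] [346. 334.]
tape_measure 0.44 [0.5492 0.047  0.0223] [261. 219.]
wrist [[ 1.      0.0002  0.0007  0.5246]
 [ 0.0004 -0.9568 -0.2907  0.075 ]
 [ 0.0006  0.2907 -0.9568  0.3748]
 [ 0.      0.      0.      1.    ]] 328.6857764994878
cover 0.91 [ 0.7266 -0.1004  0.0563] [465. 287.]
cover 0.88 [ 0.6521 -0.2266  0.0285] [378. 365.]
plinth_a 0.95 [ 0.5617 -0.0928  0.0201] [310. 266.]
plinth_a 0.6 [0.5693 0.0572 0.0228] [321. 135.]
plinth_a 0.28 [ 0.5613 -0.1039  0.1048] [317. 316.]
tape_roll 0.72 [0.3541 0.0807 0.0292] [108. 112.]
counter 0.55 [ 0.3737 -0.0677  0.0234] [147. 247.]
counter 0.16 [0.3515 0.082  0.0227] [108. 110.]
```

Run:
```python
import cv2,numpy as np
a,b=[cv2.imread(f'pics/{n}0.png') for n in ('scene','side')]
cv2.imwrite('pics/m0.png',np.hstack([cv2.resize(a[100:400,90:490],(400,300)),cv2.resize(b[100:400,130:530],(400,300))]))
```

```text
(no output)
```

View pics/scene0.png

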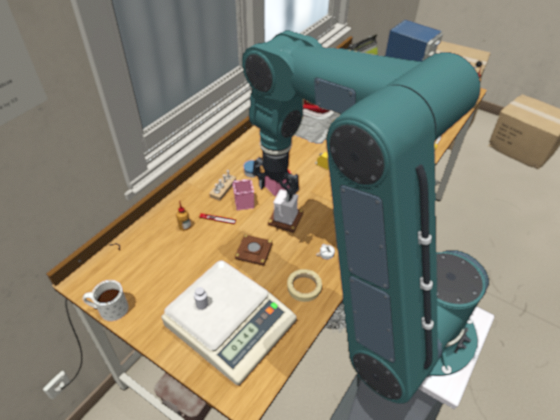

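View pics/side0.png

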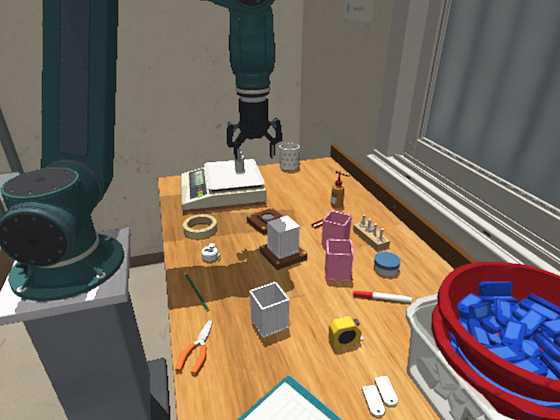

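View pics/wrist0.png

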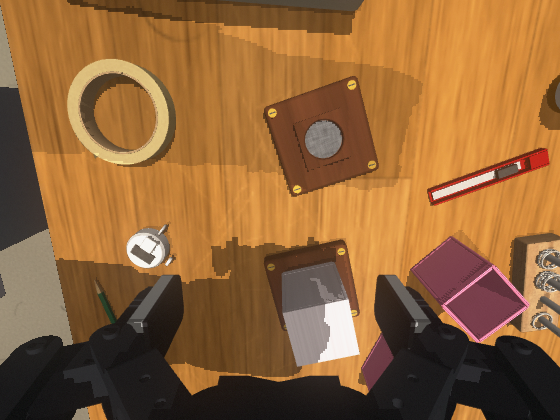

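Scene view: the scale with the weight is at (201,300), the empty base at (253,249) and the stored cover at (288,205). Side view: the loose grey cover, mouth up, is at (270,310), and the pink look-alikes are at (338,240). Wrist view: the empty base's screws are at (272,113), (352,84), (372,165) and (297,189), with its recess at (323,139). I'll move toward the weight and look from two places.

```bash
cat > look.py <<'E'
from h import *
import sys,pickle
np.set_printoptions(precision=4,suppress=True)
name=sys.argv[1]; things=sys.argv[2].split(',')
o=r.get_obs();p=r.capture('wrist');T=Tcw(p,o);save(p,name+'.png')
out={'T':T,'p':p}
print(o['time'],o['eef_pos'])
for t in things:
    for d in r.recognise(t,p)[:3]:
        X=w(T,d['centre']); print(t,round(d['conf'],2),X,proj(p,T,X)[0].round())
    s=r.silhouettes(t,p)
    out[t]=[(d['conf'],d['region']) for d in s[:3]]
    for d in s[:3]:
        y,x=np.where(d['region']); 
        if len(x): print('  sil',round(d['conf'],2),len(x),x.min(),x.max(),y.min(),y.max())
pickle.dump(out,open(name+'.pkl','wb'))
E
python3 - <<'E'
from h import *
# empty plinth from first wrist picture (pose at the start)
p=r.capture('wrist');T=Tcw(p,r.get_obs())
P=np.array([atz(p,T,u,.02) for u in [(272,113),(352,84),(372,165),(297,189)]])
print(P.round(4),P.mean(0)); print([np.linalg.norm(P[i]-P[i-1]).round(4) for i in range(4)])
d=P[1]-P[0]; print('yaw',np.degrees(np.arctan2(d[1],d[0])), atz(p,T,(323,139),.022))
E
python3 -m jog '[[[-4,-2,0],[0,0,0]],[[-4,0,0],[0,0,0]],[[-4,0,0],[0,0,0]],[[-4,0,0],[0,0,0]],[[0,0,0],[0,0,0]],[[0,0,0],[0,0,0]]]'
python3 look.py w1 weight,plinth_a
python3 -m jog '[[[-4,0,0],[0,0,0]],[[-4,0,0],[0,0,0]],[[-4,0,0],[0,0,0]],[[0,0,0],[0,0,0]],[[0,0,0],[0,0,0]]]'
python3 look.py w2 weight
```

```text
[[ 5.180e-01  7.950e-02  2.000e-02]
 [ 5.985e-01  1.073e-01  2.000e-02]
 [ 6.253e-01  2.620e-02  2.000e-02]
 [ 5.450e-01 -1.000e-04  2.000e-02]] [0.57171396 0.05321225 0.02      ]
[np.float64(0.0841), np.float64(0.0852), np.float64(0.0854), np.float64(0.0845)]
yaw 19.049637231383876 [0.57123819 0.05356585 0.022     ]
time: 1.7
eef_pos: [0.5248, 0.1606, 0.2511]
orientation: [-1.21, 1.208, -1.208]
contact_force: [1.1, 0.1, -0.1]
width: 0.999
1.7 [0.5248 0.1606 0.2511]
weight 0.85 [0.5381 0.3111 0.1029] [296.  17.]
  sil 0.69 804 280 323 0 23
plinth_a 0.79 [ 0.5599 -0.0878  0.023 ] [304. 365.]
plinth_a 0.78 [0.5669 0.0615 0.0234] [313. 265.]
  sil 0.85 6080 266 362 219 312
  sil 0.69 1684 266 343 342 384
time: 2.45
eef_pos: [0.5251, 0.28, 0.2511]
orientation: [-1.21, 1.209, -1.209]
contact_force: [0.6, -0.8, -1.3]
width: 1.0
2.45 [0.5251 0.28   0.2511]
weight 0.65 [0.5393 0.3325 0.1259] [297. 147.]
```

Run:
```python
import cv2,numpy as np
a=cv2.imread('pics/w1.png');b=cv2.imread('pics/w2.png')
f=lambda im,x,y:cv2.resize(im[y:y+120,x:x+80],None,fx=5,fy=5,interpolation=cv2.INTER_CUBIC)
cv2.imwrite('pics/m1.png',np.hstack([f(a,260,0),f(b,260,90)]))
```

```text
(no output)
```

View pics/m1.png

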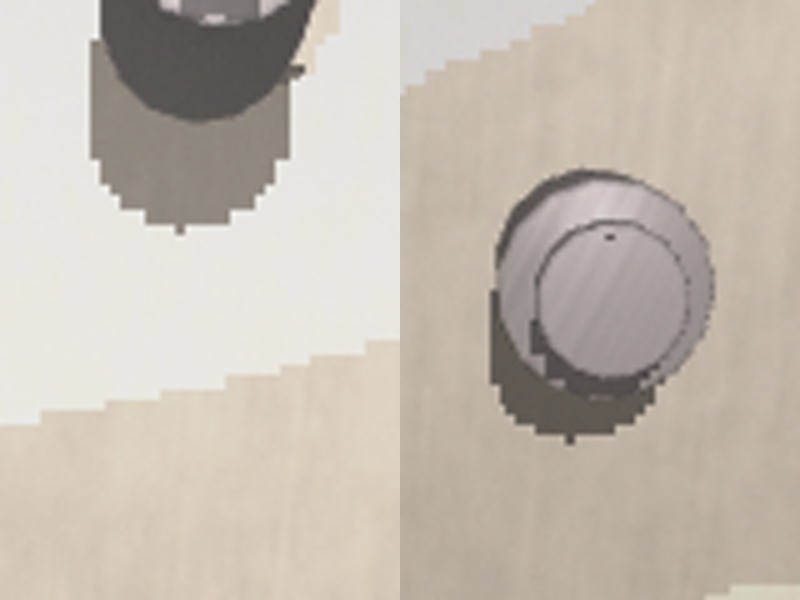

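The left crop (first place) shows the weight's foot edge at pixel (300,24). The right crop (second place) shows the knob at (302.6,150), 30.4 px across.

Run:
```python
from h import *
import pickle
a=pickle.load(open('w1.pkl','rb'));b=pickle.load(open('w2.pkl','rb'))
K=atz(b['p'],b['T'],(302.6,150),.14); c=np.linalg.inv(b['T'])@np.r_[K,1]
print('knob z=.14',K,'diam',30.4*c[2]/b['p']['fx'])
print('body ring z=.122',atz(b['p'],b['T'],(301.4,147),.122))
F=atz(a['p'],a['T'],(300,24.4),.068); print('foot edge',F)
# height of foot from 2 views: foot edge lies at knob y-.018
o,d=ray(a['p'],a['T'],(300,24.4)); t=(K[1]-.018-o[1])/d[1]; print('foot z if at knob_y-18mm',(o+t*d))
```

```text
knob z=.14 [0.54304863 0.33129385 0.14      ] diam 0.023164202393863857
body ring z=.122 [0.54332238 0.33201985 0.122     ]
foot edge [0.54315663 0.31417509 0.068     ]
foot z if at knob_y-18mm [0.54294517 0.31329385 0.071664  ]
```

```bash
python3 -m jog '[[[-2.6,0,0.9],[0,0,0]],[[-2.6,0,0.9],[0,0,0]],[[0,4,0],[0,0,0]],[[0,4,0],[0,0,0]],[[0,3,0],[0,0,0]],[[0,2.6,0],[0,0,0]],[[0,2.6,0],[0,0,0]],[[0,0,0],[0,0,0]]]'
python3 -m jog '[[[0,0,0],[0,0,0]],[[0,0,0],[0,0,0]],[[0,0,0],[0,0,0]],[[0,0,0],[0,0,0]],[[0,0,0],[0,0,0]],[[0,0,0],[0,0,0]],[[0,0,0],[0,0,0]],[[0,0,0],[0,0,0]]]' -1 50
```

```text
time: 3.4
eef_pos: [0.5417, 0.3301, 0.0866]
orientation: [-1.213, 1.213, -1.21]
contact_force: [-0.9, 0.1, 0.8]
width: 0.998
time: 4.2
eef_pos: [0.5436, 0.3322, 0.0907]
orientation: [-1.207, 1.208, -1.21]
contact_force: [-1.5, -1.0, 8.6]
width: 0.404
```

```bash
python3 -m jog '[[[0,-0.5,0],[0,0,0]],[[0,-1.5,0],[0,0,0]],[[0,-3,0],[0,0,0]],[[0,-3,0],[0,0,0]],[[0,0,0],[0,0,0]],[[0,0,0],[0,0,0]]]'
python3 -m jog '[[[2,0,0],[0,0,0]],[[4,0,0.5],[0,0,0]],[[4,0,0.5],[0,0,0]],[[4,0,0.5],[0,0,0]],[[4,0,0.5],[0,0,0]],[[4,0,0.5],[0,0,0]],[[4,0,0.3],[0,0,0]],[[1.9,0,0],[0,0,0]]]'
python3 -m jog '[[[0,0,0],[0,0,0]],[[0,0,0],[0,0,0]],[[0,2.5,0],[0,0,0]],[[0,2.5,0],[0,0,0]],[[0,2.0,0],[0,0,0]],[[0,1.5,0],[0,0,0]],[[0,0,0],[0,0,0]],[[0,0,0],[0,0,0]]]'
python3 look.py w3 weight,plinth_a
```

```text
time: 4.8
eef_pos: [0.543, 0.332, 0.1691]
orientation: [-1.209, 1.209, -1.209]
contact_force: [-0.5, -0.6, -6.3]
width: 0.405
time: 5.6
eef_pos: [0.5703, 0.0501, 0.1675]
orientation: [-1.21, 1.213, -1.21]
contact_force: [-0.2, 1.3, -4.6]
width: 0.405
time: 6.4
eef_pos: [0.5708, 0.0538, 0.0843]
orientation: [-1.21, 1.209, -1.208]
contact_force: [-0.5, -0.1, -5.5]
width: 0.407
6.4 [0.5708 0.0538 0.0843]
weight 0.9 [0.5703 0.0601 0.1183] [278. 307.]
  sil 0.6 9822 235 322 232 376
plinth_a 0.95 [0.5707 0.0765 0.0219] [279. 202.]
plinth_a 0.82 [ 0.587  -0.0713  0.0148] [299. 380.]
  sil 0.75 15085 185 365 138 280
  sil 0.62 384 257 320 363 381
```

View pics/w3.png

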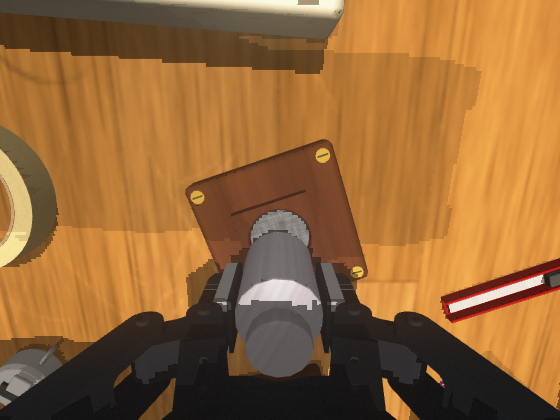

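The picture shows the weight hanging over the recess. Screws are visible at (197,197), (323,155) and (357,272), the recess edge is at about (280,209) and the foot edge at about (279,232).

Run:
```python
from h import *
import pickle
a=pickle.load(open('w3.pkl','rb'));p,T=a['p'],a['T']
P=[atz(p,T,u,.02) for u in [(197,197),(323,155),(357,272)]]
print(np.array(P).round(4),'centre',(P[0]+P[2])/2)
print('recess edge y',atz(p,T,(280,209.5),.028)-[0,.02,0])
print('foot front',atz(p,T,(279,231.5),.0625)-[0,.018,0])
m=a['weight'][0][1]
for v in (236,242,250,260): x=np.where(m[v])[0]; print(v,x.min(),x.max(),end=' ')
print(atz(p,T,(278.5,240),.0843))
```

```text
[[0.5175 0.0795 0.02  ]
 [0.5981 0.1065 0.02  ]
 [0.6251 0.0261 0.02  ]] centre [0.57128216 0.0527704  0.02      ]
recess edge y [0.57131847 0.0533408  0.028     ]
foot front [0.57065128 0.05275676 0.0625    ]
236 262 294 242 254 302 250 249 308 260 245 310 [0.57038568 0.07421287 0.0843    ]
```

```bash
python3 -m jog '[[[0,1.5,0.05],[0,0,0]],[[0,1.3,0],[0,0,0]],[[0,0.5,0],[0,0,0]],[[0,0,0],[0,0,0]],[[0,0.2,0],[0,0,0]],[[0,0.2,0],[0,0,0]],[[0,0,0],[0,0,0]],[[0,0,0],[0,0,0]]]'
python3 -m jog '[[[0,0.1,0],[0,0,0]],[[0,0,0],[0,0,0]]]'
python3 -m jog '[[[0,0.1,0],[0,0,0]],[[0,0,0],[0,0,0]]]'
```

```text
time: 7.45
eef_pos: [0.5716, 0.053, 0.0475]
orientation: [-1.209, 1.209, -1.209]
contact_force: [-0.4, 0.2, -4.7]
width: 0.403
time: 7.65
eef_pos: [0.5715, 0.053, 0.0462]
orientation: [-1.209, 1.209, -1.209]
contact_force: [0.6, 0.6, -4.7]
width: 0.407
time: 7.85
eef_pos: [0.5716, 0.053, 0.0454]
orientation: [-1.209, 1.209, -1.209]
contact_force: [-0.2, -0.1, -2.6]
width: 0.4
```

```bash
python3 -m jog '[[[0,0.1,0],[0,0,0]],[[0,0,0],[0,0,0]]]'
python3 -m jog '[[[0,0.05,0],[0,0,0]],[[0,0,0],[0,0,0]]]'
```

```text
time: 8.05
eef_pos: [0.5716, 0.0531, 0.0453]
orientation: [-1.209, 1.208, -1.21]
contact_force: [-6.0, 1.0, 12.8]
width: 0.408
time: 8.25
eef_pos: [0.5716, 0.0531, 0.0452]
orientation: [-1.208, 1.208, -1.21]
contact_force: [-8.9, 0.9, 20.7]
width: 0.408
```

```bash
python3 -m jog '[[[0,-0.15,0],[0,0,0]],[[0,0,0],[0,0,0]]]'
python3 - <<'E'
from h import *
import pickle
o=r.get_obs();p=r.capture('wrist');T=Tcw(p,o);s=r.capture('side');S=Tcw(s)
pickle.dump((p,T,s,S),open('w4.pkl','wb'))
print(o['contact_force'],o['eef_pos'],proj(s,S,[.5715,.053,.05]))
f=lambda im,x,y,k,n:cv2.resize(im[y:y+n,x:x+n],(k,k),interpolation=cv2.INTER_CUBIC)
x,y=proj(s,S,[.5715,.053,.05])[0].astype(int)
print(x,y)
cv2.imwrite('pics/m4.png',np.hstack([f(p['pixels'],210,170,400,130),f(s['pixels'],x-35,y-35,400,70)])[:,:,::-1])
E
```

```text
time: 8.45
eef_pos: [0.5716, 0.053, 0.0454]
orientation: [-1.209, 1.209, -1.209]
contact_force: [0.4, -0.1, -4.0]
width: 0.403
[ 0.40139363 -0.08183094 -3.98430062] [0.57159228 0.05299316 0.04540269] [[267.33290311 208.9138859 ]]
267 208
```

View pics/m4.png

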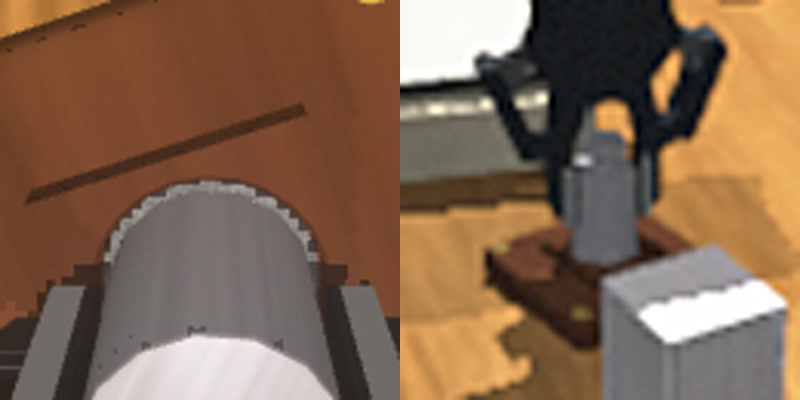

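The left crop shows the foot inside the recess with an even rim gap all round, so it is concentric. The right crop shows it upright. I'll lower the last bit and release.

```bash
python3 -m jog '[[[0,0.1,0],[0,0,0]],[[0,0,0],[0,0,0]]]'
python3 -m jog '[[[0,0,0],[0,0,0]],[[0,0,0],[0,0,0]],[[0,0,0],[0,0,0]],[[0,0,0],[0,0,0]],[[0,0,0],[0,0,0]],[[0,0,0],[0,0,0]],[[0,0,0],[0,0,0]]]' 1
python3 -m jog '[[[0,-1,0],[0,0,0]],[[0,-2,0],[0,0,0]],[[0,-4,0],[0,0,0]],[[0,-4,0],[0,0,0]],[[0,-4,0],[0,0,0]],[[0,-4,0],[0,0,0]],[[0,0,0],[0,0,0]],[[0,0,0],[0,0,0]]]'
python3 look.py w5 weight
```

```text
time: 8.75
eef_pos: [0.5716, 0.0531, 0.0452]
orientation: [-1.209, 1.209, -1.21]
contact_force: [-6.3, 1.7, 16.1]
width: 0.403
time: 9.45
eef_pos: [0.5715, 0.053, 0.0442]
orientation: [-1.209, 1.209, -1.209]
contact_force: [0.5, -0.1, -0.0]
width: 1.001
time: 10.25
eef_pos: [0.5718, 0.053, 0.2354]
orientation: [-1.208, 1.208, -1.21]
contact_force: [-0.7, -0.8, -1.7]
width: 1.005
10.25 [0.5718 0.053  0.2354]
weight 0.75 [0.5703 0.0589 0.0777] [277. 195.]
  sil 0.92 1396 258 296 173 218
```

```bash
python3 -m jog '[[[4,0,-1.5],[0,0,0]],[[4,0,-1.5],[0,0,0]],[[4,0,-1.5],[0,0,0]],[[4,0,-1.5],[0,0,0]],[[4,0,-1.5],[0,0,0]],[[4,0,-1.5],[0,0,0]],[[4,0,-1.0],[0,0,0]],[[3,0,-1],[0,0,0]]]'
python3 -m jog '[[[0,0,0],[0,0,0]],[[0,0,0],[0,0,0]]]'
python3 look.py c1 cover
python3 -m jog '[[[3,0,0],[0,0,0]],[[3,0,0],[0,0,0]],[[3,0,0],[0,0,0]],[[0,0,0],[0,0,0]],[[0,0,0],[0,0,0]],[[0,0,0],[0,0,0]]]'
python3 look.py c2 cover
python3 - <<'E'
import cv2,numpy as np
cv2.imwrite('pics/m5.png',np.hstack([cv2.resize(cv2.imread(f'pics/{n}.png')[0:420,80:480],(400,420)) for n in('c1','c2')]))
E
```

```text
time: 11.2
eef_pos: [0.4603, -0.2588, 0.2334]
orientation: [-1.209, 1.211, -1.209]
contact_force: [0.1, 0.4, 0.2]
width: 0.996
time: 11.4
eef_pos: [0.461, -0.2571, 0.2335]
orientation: [-1.209, 1.212, -1.209]
contact_force: [0.8, 1.2, 0.8]
width: 1.0
11.4 [ 0.461  -0.2571  0.2335]
cover 0.88 [ 0.4592 -0.3738  0.0492] [277. 296.]
cover 0.78 [ 0.6995 -0.1155  0.0338] [533.  43.]
  sil 0.73 8040 433 559 132 225
  sil 0.65 5253 243 315 238 329
  sil 0.63 3382 503 559 0 84
time: 12.15
eef_pos: [0.4618, -0.3458, 0.2343]
orientation: [-1.21, 1.209, -1.208]
contact_force: [0.1, -0.0, -0.5]
width: 1.0
12.15 [ 0.4618 -0.3458  0.2343]
cover 0.83 [ 0.677  -0.239   0.0504] [512.  82.]
cover 0.65 [ 0.4593 -0.3669  0.0417] [276. 212.]
  sil 0.93 9336 443 559 22 127
  sil 0.78 5354 239 317 164 251
```

View pics/m5.png

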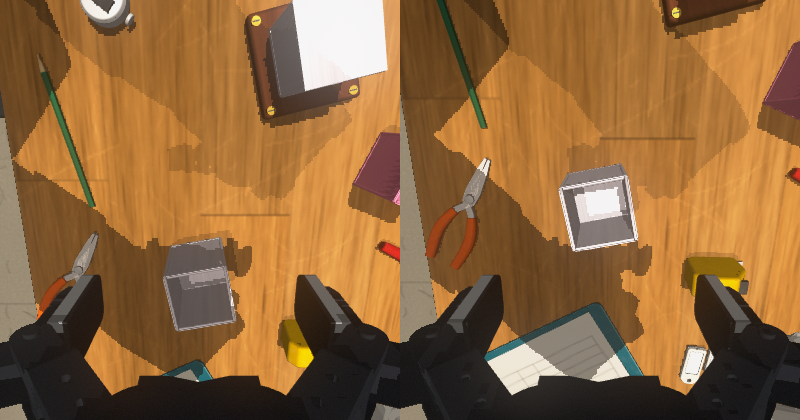

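Both views show the grey cover mouth up. Its rim corners are at about (243,280), (310,265), (316,319), (258,330) in c1, and (239,188), (309,176), (317,241), (254,250) in c2. The pliers, tape measure and notebook stand clear of it.

Run:
```python
from h import *
import pickle
a=pickle.load(open('c1.pkl','rb'));b=pickle.load(open('c2.pkl','rb'))
A=[(243,280),(310,265),(316,319),(258,330)];B=[(239,188),(309,176),(317,241),(254,250)]
X=np.array([tri([ray(a['p'],a['T'],u),ray(b['p'],b['T'],v)]) for u,v in zip(A,B)]);print(X.round(4),X.mean(0))
P=np.array([atz(b['p'],b['T'],v,.084) for v in B]);print(P.round(4),P.mean(0))
for i in range(4):
    d=P[(i+1)%4]-P[i];print(np.linalg.norm(d).round(4),np.degrees(np.arctan2(d[1],d[0])).round(1))
```

```text
[[ 0.4267 -0.3298  0.095 ]
 [ 0.4905 -0.3219  0.0786]
 [ 0.5001 -0.3881  0.072 ]
 [ 0.4386 -0.3922  0.0853]] [ 0.46399773 -0.35800395  0.08274509]
[[ 0.4255 -0.3321  0.084 ]
 [ 0.4889 -0.321   0.084 ]
 [ 0.4983 -0.3835  0.084 ]
 [ 0.4379 -0.3928  0.084 ]] [ 0.4626515  -0.35734774  0.084     ]
0.0643 9.9
0.0632 -81.4
0.0611 -171.2
0.062 101.6
```

```bash
cat > plan.py <<'E'
from h import *
import sys
np.set_printoptions(precision=3,suppress=True)
def pose(g,yaw,tilt,deep=0.):
    "grasp point g, jaw axis yaw deg, tilt deg (+: tool points to +e). returns TCP pos, R"
    y=np.radians(yaw);t=np.radians(tilt);e=np.array([-np.sin(y),np.cos(y),0])
    d=e*np.sin(t)-np.array([0,0,np.cos(t)]); z=np.array([np.cos(y),np.sin(y),0])
    return np.array(g)+d*(r.grip_point_offset+deep),np.c_[np.cross(d,z),d,z]
def delta(P,M):
    o=r.get_obs();C=R.from_rotvec(o['orientation']).as_matrix()
    print('eef',o['eef_pos'],'q',o['joint_positions'])
    print('turn',R.from_matrix(C.T@M).as_rotvec(),' shift now-axes cm',100*C.T@(P-o['eef_pos']),' shift target-axes cm',100*M.T@(P-o['eef_pos']))
def off(c,yaw,de,z):
    y=np.radians(yaw);return np.array([c[0]-np.sin(y)*de,c[1]+np.cos(y)*de,z])
E
python3 -m jog '[[[0,0,0],[0,-0.085,0]],[[0,0,0],[0,-0.085,0]],[[0,0,0],[0,0,0.13]],[[0,0,0],[0,0,0.13]],[[0,0,0],[0,0,0.13]],[[0,0,0],[0,0,0.13]],[[0,0,0],[0,0,0.13]],[[0,0,0],[0,0,0.135]]]'
python3 -m jog '[[[0,0,0],[0,0,0]],[[0,0,0],[0,0,0]]]'
python3 - <<'E'
from plan import *
P,M=pose(off([.4627,-.3573],9.7,-.006,.054),9.7,45,.005); print(P); delta(P,M)
E
```

```text
time: 13.1
eef_pos: [0.4556, -0.3379, 0.2211]
orientation: [-0.734, 1.402, -0.501]
contact_force: [-2.9, 3.6, 3.4]
width: 0.999
time: 13.3
eef_pos: [0.4537, -0.3355, 0.2225]
orientation: [-0.736, 1.407, -0.499]
contact_force: [-0.2, 0.2, 0.3]
width: 0.999
[ 0.461 -0.347  0.037]
eef [ 0.454 -0.335  0.223] q [-0.944  0.841  0.666  2.11   0.319  0.341]
turn [-0.007 -0.001  0.015]  shift now-axes cm [13.788 12.441  0.438]  shift target-axes cm [13.969 12.234  0.52 ]
```

```bash
python3 -m jog '[[[0,0,0],[0,0,-0.08]],[[0,0,0],[0,0,-0.08]],[[0,0,0],[0,0,0]],[[0,0,0],[0,0,0]]]'
python3 - <<'E'
from plan import *
P,M=pose(off([.4627,-.3573],9.7,-.008,.058),9.7,35,.005); print(P); delta(P,M)
P,M=pose(off([.4627,-.3573],9.7,-.008,.058),9.7,35,-.11); delta(P,M)
E
```

```text
time: 13.7
eef_pos: [0.4539, -0.3348, 0.2245]
orientation: [-0.853, 1.351, -0.624]
contact_force: [0.7, -0.4, 0.4]
width: 1.005
[ 0.462 -0.352  0.039]
eef [ 0.454 -0.335  0.224] q [-0.921  0.724  0.539  1.937  0.276  0.404]
turn [-0.009  0.001  0.001]  shift now-axes cm [12.124 14.211  0.362]  shift target-axes cm [12.142 14.192  0.493]
eef [ 0.454 -0.335  0.224] q [-0.921  0.724  0.539  1.937  0.276  0.404]
turn [-0.009  0.001  0.001]  shift now-axes cm [12.138  2.712  0.462]  shift target-axes cm [12.142  2.692  0.493]
```

```bash
python3 -m jog '[[[3,0.7,0.1],[0,0,0]],[[3,0.7,0.1],[0,0,0]],[[3,0.7,0.1],[0,0,0]],[[3.1,0.6,0.1],[0,0,0]],[[0,0,0],[0,0,0]],[[0,0,0],[0,0,0]]]'
python3 - <<'E'
from plan import *
P,M=pose(off([.4627,-.3573],9.7,-.008,.058),9.7,35,.005); print(P); delta(P,M)
E
```

```text
time: 14.3
eef_pos: [0.4719, -0.4175, 0.1301]
orientation: [-0.85, 1.355, -0.622]
contact_force: [0.1, 0.1, 1.5]
width: 1.002
[ 0.462 -0.352  0.039]
eef [ 0.472 -0.417  0.13 ] q [-0.969  0.919  0.699  1.916  0.252  0.364]
turn [-0.008 -0.002 -0.003]  shift now-axes cm [-0.166 11.312  0.016]  shift target-axes cm [-0.195 11.311  0.111]
```

```bash
python3 -m jog '[[[-0.2,2.5,0.05],[0,0,0]],[[0,2.5,0],[0,0,0]],[[0,2.5,0],[0,0,0]],[[0,2,0],[0,0,0]],[[0,1.8,0],[0,0,0]],[[0,0,0],[0,0,0]],[[0,0,0],[0,0,0]]]'
python3 -m jog '[[[0,0,0],[0,0,0]],[[0,0,0],[0,0,0]],[[0,0,0],[0,0,0]],[[0,0,0],[0,0,0]],[[0,0,0],[0,0,0]],[[0,0,0],[0,0,0]]]' -1 60
python3 - <<'E'
from plan import *
P,M=pose(off([.4627,-.3573],9.7,-.008,.058),9.7,35,.005); print(P); delta(P,M)
E
```

```text
time: 15.0
eef_pos: [0.4626, -0.352, 0.0407]
orientation: [-0.852, 1.352, -0.624]
contact_force: [-0.4, 0.2, -0.4]
width: 1.0
time: 15.6
eef_pos: [0.4627, -0.3529, 0.0402]
orientation: [-0.852, 1.352, -0.626]
contact_force: [1.4, -2.9, 8.0]
width: 0.73
[ 0.462 -0.352  0.039]
eef [ 0.463 -0.353  0.04 ] q [-0.927  0.847  0.293  1.568  0.274  0.4  ]
turn [-0.01  -0.001  0.002]  shift now-axes cm [-0.012  0.202 -0.077]  shift target-axes cm [-0.012  0.203 -0.075]
```

```bash
cat >> plan.py <<'E'
def H(Rm,p): T=np.eye(4);T[:3,:3]=Rm;T[:3,3]=p;return T
def axes(yaw):
    y=np.radians(yaw);return np.array([np.cos(y),np.sin(y),0]),np.array([-np.sin(y),np.cos(y),0]),np.array([0,0,1.])
def upright(c,yaw,z=0): j,e,u=axes(yaw);return H(np.c_[j,e,u],[c[0],c[1],z])
def lying(c,yaw,z=0): j,e,u=axes(yaw);return H(np.c_[j,-u,e],np.array([c[0],c[1],z+.0315])-.042*e)
def down(c,yaw,z): j,e,u=axes(yaw);return H(np.c_[j,-e,-u],[c[0],c[1],z+.084])
def tool():
    o=r.get_obs();return H(R.from_rotvec(o['orientation']).as_matrix(),o['eef_pos'])
E
python3 - <<'E'
from plan import *
G=np.linalg.inv(upright([.4627,-.3573],9.7))@tool(); np.save('G.npy',G); print(G)
E
python3 -m jog '[[[-0.6,-0.8,0],[0,0,0]],[[-1.7,-2.4,0],[0,0,0]],[[-2.3,-3.3,0],[0,0,0]],[[-2.3,-3.3,0],[0,0,0]],[[0,0,0],[0,0,-0.1]],[[0,0,0],[0,0,-0.13]],[[0,0,0],[0,0,-0.13]],[[0,0,0],[0,0,-0.13]]]'
python3 -m jog '[[[0,0,0],[0,0,-0.12]],[[0,0,0],[0,0.14,0]],[[0,0,0],[0,0.15,0]],[[0,0,0],[0,0.15,0]],[[0,0,0],[0,0.15,0]],[[0,0,0],[0,0.15,0]],[[0,0,0],[0,0.13,0]],[[0,0,0],[0,0,0]]]'
python3 - <<'E'
from plan import *
T=lying([.47,-.31],-40,.03)@np.load('G.npy'); delta(T[:3,3],T[:3,:3])
E
```

```text
[[-0.001  0.01   1.     0.001]
 [-0.82   0.572 -0.006  0.004]
 [-0.572 -0.82   0.008  0.04 ]
 [ 0.     0.     0.     1.   ]]
time: 16.4
eef_pos: [0.4617, -0.3525, 0.1604]
orientation: [-1.199, 1.142, -1.006]
contact_force: [0.3, 0.1, -2.2]
width: 0.733
time: 17.2
eef_pos: [0.4615, -0.3519, 0.1596]
orientation: [-0.779, 1.706, -1.708]
contact_force: [-0.1, 0.3, -2.2]
width: 0.727
eef [ 0.461 -0.352  0.16 ] q [-0.795  0.384 -0.064  1.12   0.006  1.485]
turn [ 0.011 -0.016 -0.967]  shift now-axes cm [-3.499 10.253 -2.041]  shift target-axes cm [-10.444   2.906  -2.002]
```

```bash
python3 -m jog '[[[0,0,0],[0,0,-0.13]],[[0,0,0],[0,0,-0.14]],[[0,0,0],[0,0,-0.14]],[[0,0,0],[0,0,-0.14]],[[0,0,0],[0,0,-0.14]],[[0,0,0],[0,0,-0.14]],[[0,0,0],[0,0,-0.137]],[[0,0,0],[0,0,0]]]'
python3 - <<'E'
from plan import *
T=lying([.47,-.31],-40,.02)@np.load('G.npy'); delta(T[:3,3],T[:3,:3])
u=tool()[:3,:3].T@[0,0,1]; print('up in tool',u, 'cover axes in world\n',(tool()@np.linalg.inv(np.load('G.npy'))))
E
```

```text
time: 18.0
eef_pos: [0.4621, -0.3504, 0.1561]
orientation: [1.731, -1.326, 2.166]
contact_force: [-0.7, 0.4, -1.8]
width: 0.729
eef [ 0.462 -0.35   0.156] q [-0.4    0.661  0.045  1.365 -0.901  2.07 ]
turn [0.016 0.003 0.004]  shift now-axes cm [-10.906   3.398  -1.866]  shift target-axes cm [-10.887   3.41   -1.957]
up in tool [ 0.822 -0.569 -0.006] cover axes in world
 [[ 0.759 -0.012  0.651  0.435]
 [-0.651  0.005  0.759 -0.38 ]
 [-0.012 -1.    -0.004  0.161]
 [ 0.     0.     0.     1.   ]]
```

Level to within about 1°. Now lower to 2 cm, then touch down under force check.

```bash
python3 -m jog '[[[-2.7,0.9,-0.5],[0,0,0]],[[-2.7,0.9,-0.5],[0,0,0]],[[-2.7,0.8,-0.5],[0,0,0]],[[-2.8,0.8,-0.4],[0,0,0]],[[0,0,0],[0.008,0,0]],[[0,0,0],[0,0,0]]]'
python3 -m jog '[[[-0.6,0.4,0],[0,0,0]],[[-0.5,0.35,0],[0,0,0]],[[0,0,0],[0,0,0]]]'
python3 -m jog '[[[-0.16,0.11,0],[0,0,0]],[[0,0,0],[0,0,0]]]'
python3 - <<'E'
from plan import *
print(tool()@np.linalg.inv(np.load('G.npy')))
E
```

```text
time: 18.6
eef_pos: [0.47, -0.3141, 0.0512]
orientation: [1.721, -1.322, 2.185]
contact_force: [0.1, -0.1, -0.7]
width: 0.729
time: 18.9
eef_pos: [0.4698, -0.3138, 0.0365]
orientation: [1.72, -1.321, 2.184]
contact_force: [-0.4, 0.4, -1.7]
width: 0.728
time: 19.1
eef_pos: [0.47, -0.3136, 0.0347]
orientation: [1.72, -1.32, 2.184]
contact_force: [-0.1, 0.3, -1.9]
width: 0.73
[[ 0.76   0.002  0.65   0.443]
 [-0.65  -0.001  0.76  -0.344]
 [ 0.002 -1.     0.     0.039]
 [ 0.     0.     0.     1.   ]]
```

```bash
python3 -m jog '[[[-0.33,0.23,0],[0,0,0]],[[0,0,0],[0,0,0]]]'
python3 -m jog '[[[-0.12,0.09,0],[0,0,0]],[[0,0,0],[0,0,0]]]'
python3 -m jog '[[[-0.12,0.09,0],[0,0,0]],[[0,0,0],[0,0,0]]]'
python3 -m jog '[[[-0.12,0.09,0],[0,0,0]],[[0,0,0],[0,0,0]]]'|grep -E "eef|force"
```

```text
time: 19.3
eef_pos: [0.4699, -0.3134, 0.0303]
orientation: [1.72, -1.32, 2.183]
contact_force: [-0.0, -0.2, -1.2]
width: 0.736
time: 19.5
eef_pos: [0.47, -0.3135, 0.0291]
orientation: [1.72, -1.32, 2.184]
contact_force: [-0.1, -0.4, -2.4]
width: 0.728
time: 19.7
eef_pos: [0.4699, -0.3136, 0.0276]
orientation: [1.72, -1.32, 2.184]
contact_force: [-0.5, 0.7, -1.3]
width: 0.73
eef_pos: [0.47, -0.3138, 0.0269]
contact_force: [-1.2, 2.1, 6.1]
```

```bash
python3 - <<'E'
from plan import *
L=tool()@np.linalg.inv(np.load('G.npy')); np.save('L.npy',L); print(L)
E
python3 -m jog '[[[0,0,0],[0,0,0]],[[0,0,0],[0,0,0]],[[0,0,0],[0,0,0]],[[0,0,0],[0,0,0]],[[0,0,0],[0,0,0]],[[0,0,0],[0,0,0]]]' 1
python3 -m jog '[[[0,-2,0],[0,0,0]],[[0,-3,0],[0,0,0]],[[0,-3,0],[0,0,0]],[[0,-3,0],[0,0,0]],[[3.2,-2.2,0],[0,0,0]],[[3.2,-2.2,0],[0,0,0]],[[3.2,-2.2,0],[0,0,0]],[[0,0,0],[0,0,0.15]]]'
python3 -m jog '[[[0,0,0],[0,0,0.14]],[[0,0,0],[0,0,0.14]],[[0,0,0],[0,0,0.14]],[[0,0,0],[0,0,0.14]],[[0,0,0],[0,0,0.14]],[[0,0,0],[0,0,0.14]],[[0,0,0],[0,0,0]],[[0,0,0],[0,0,0]]]'
python3 look.py l1 cover
```

```text
[[ 0.76   0.001  0.649  0.443]
 [-0.649 -0.002  0.76  -0.344]
 [ 0.002 -1.    -0.001  0.031]
 [ 0.     0.     0.     1.   ]]
time: 20.5
eef_pos: [0.47, -0.3137, 0.0262]
orientation: [1.72, -1.32, 2.184]
contact_force: [0.4, 0.3, -0.4]
width: 1.0
time: 21.3
eef_pos: [0.5265, -0.243, 0.2067]
orientation: [-1.633, 1.455, -2.195]
contact_force: [0.6, -0.6, -1.4]
width: 1.002
time: 22.1
eef_pos: [0.5257, -0.245, 0.2058]
orientation: [-0.762, 1.7, -1.693]
contact_force: [0.9, 0.1, -0.6]
width: 1.002
22.1 [ 0.5257 -0.245   0.2058]
cover 0.63 [ 0.475  -0.3033  0.0626] [277. 286.]
cover 0.6 [ 0.6976 -0.2403  0.0498] [429.  74.]
  sil 0.85 6529 245 313 232 333
  sil 0.75 9835 352 475 23 136
```

View pics/l1.png

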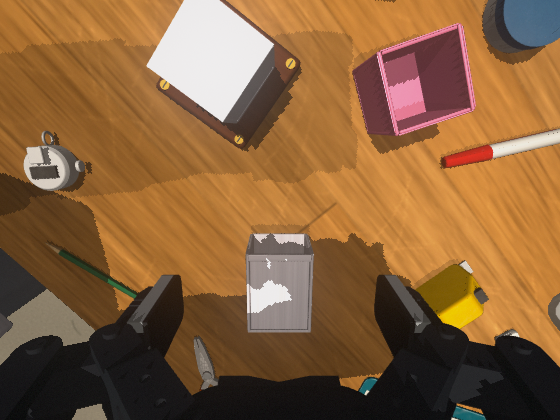

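The cover lies flat with its mouth toward the top of the picture. The top face's corners are at (247,256), (313,254), (311,331) and (248,331). I'll compare that with the hand-derived pose.

Run:
```python
from plan import *
import pickle
a=pickle.load(open('l1.pkl','rb'));L=np.load('L.npy')
P=np.array([atz(a['p'],a['T'],u,.063) for u in [(247,256),(313,254),(311,331),(248,331)]])
L4=[(L@[x,-.0315,z,1])[:3] for x,z in((-.0315,.084),(.0315,.084),(.0315,0),(-.0315,0))]
print(P.round(4),P.mean(0));print(np.array(L4).round(4),np.mean(L4,0))
d=P[1]-P[0]+P[2]-P[3];print('yaw',np.degrees(np.arctan2(d[1],d[0])), np.linalg.norm(P-np.roll(P,1,0),axis=1))
```

```text
[[ 0.474 -0.261  0.063]
 [ 0.522 -0.3    0.063]
 [ 0.469 -0.363  0.063]
 [ 0.421 -0.322  0.063]] [ 0.471 -0.312  0.063]
[[ 0.474 -0.259  0.063]
 [ 0.522 -0.3    0.063]
 [ 0.467 -0.364  0.063]
 [ 0.419 -0.323  0.063]] [ 0.471 -0.312  0.063]
yaw -39.501211823474904 [0.081 0.062 0.083 0.063]
```

```bash
python3 -m jog '[[[3,0,0],[0,0,0]],[[4,0,0],[0,0,0.13]],[[0,0,0],[0,0,0.13]],[[0,0,0],[0,0,0.13]],[[0,0,0],[0,0,0.13]],[[0,0,0],[0,0,0.13]],[[0,0,0],[0,0,0.12]],[[0,0,0],[0,0,0]]]'
python3 - <<'E'
from plan import *
P,M=pose(off([.471,-.312],-40,-.012,.038),-40,45,-.115); print(P); delta(P,M)
E
```

```text
time: 23.05
eef_pos: [0.4817, -0.2971, 0.2011]
orientation: [-0.062, 1.69, -1.139]
contact_force: [0.2, 0.6, -0.1]
width: 1.0
[ 0.42  -0.373  0.106]
eef [ 0.482 -0.297  0.201] q [-1.055  0.479 -0.051  1.38   0.735  1.084]
turn [-0.003 -0.001 -0.011]  shift now-axes cm [13.675 -0.389  0.147]  shift target-axes cm [13.678 -0.237  0.138]
```

```bash
python3 -m jog '[[[3.4,0,0],[0,0,-0.01]],[[3.4,0,0],[0,0,0]],[[3.4,-0.2,0.1],[0,0,0]],[[3.4,-0.1,0],[0,0,0]],[[0,0,0],[0,0,0]],[[0,0,0],[0,0,0]]]'
python3 - <<'E'
from plan import *
P,M=pose(off([.471,-.312],-40,-.012,.038),-40,45,.005); print(P); delta(P,M)
E
```

```text
time: 23.65
eef_pos: [0.421, -0.3725, 0.1095]
orientation: [-0.077, 1.687, -1.151]
contact_force: [0.1, 1.2, 1.3]
width: 0.998
[ 0.474 -0.308  0.021]
eef [ 0.421 -0.372  0.11 ] q [-1.201  0.617 -0.07   1.324  0.668  0.91 ]
turn [-0.005  0.004  0.004]  shift now-axes cm [ 0.308 12.129 -0.114]  shift target-axes cm [ 0.358 12.128 -0.053]
```

```bash
python3 -m jog '[[[0.3,3,-0.1],[0,0,0]],[[0,3,0],[0,0,0]],[[0,2.5,0],[0,0,0]],[[0,2,0],[0,0,0]],[[0,1.6,0],[0,0,0]],[[0,0,0],[0,0,0]],[[0,0,0],[0,0,0]]]'
python3 -m jog '[[[0,0,0],[0,0,0]],[[0,0,0],[0,0,0]],[[0,0,0],[0,0,0]],[[0,0,0],[0,0,0]],[[0,0,0],[0,0,0]],[[0,0,0],[0,0,0]]]' -1 60
python3 - <<'E'
from plan import *
j=lying([.471,-.312],-40); G=np.linalg.inv(j)@tool(); np.save('G2.npy',G); print(G); print(tool()[:3,:3].T@[0,0,1])
E
```

```text
time: 24.35
eef_pos: [0.4744, -0.3086, 0.0228]
orientation: [-0.076, 1.684, -1.151]
contact_force: [0.3, -0.2, 0.8]
width: 1.0
time: 24.95
eef_pos: [0.4739, -0.3098, 0.0227]
orientation: [-0.073, 1.685, -1.152]
contact_force: [-0.7, -0.2, 8.9]
width: 0.728
[[ 0.004  0.008  1.     0.001]
 [ 0.706  0.708 -0.009  0.009]
 [-0.708  0.706 -0.003  0.046]
 [ 0.     0.     0.     1.   ]]
[-0.706 -0.708  0.009]
```

```bash
python3 -m jog '[[[-0.7,-0.7,0],[0,0,0]],[[-2,-2,0],[0,0,0]],[[-3.2,-3.2,0],[0,0,0]],[[-3.3,-3.3,0],[0,0,0]],[[-3.3,-3.3,0],[0,0,0]],[[-1.5,-1.5,0],[0,0,-0.13]],[[0,0,0],[0,0,-0.13]],[[0,0,0],[0,0,-0.13]]]'
python3 -m jog '[[[0,0,0],[0,0,-0.13]],[[0,0,0],[0,0,-0.13]],[[0,0,0],[0,0,-0.13]],[[0,0,0],[0,-0.13,0]],[[0,0,0],[0,-0.13,0]],[[0,0,0],[0,-0.13,0]],[[0,0,0],[0,-0.13,0]],[[0,0,0],[0,0,0]]]'
python3 - <<'E'
from plan import *
T=down([.5713,.053],19,.13)@np.load('G2.npy'); print(T); delta(T[:3,3],T[:3,:3]);C=tool()[:3,:3];print('up',C.T@[0,0,1])
P,M=pose(T[:3,3],19,0,-r.grip_point_offset); delta(P,M)
E
```

```text
time: 25.75
eef_pos: [0.4726, -0.3088, 0.2219]
orientation: [-0.421, 1.713, -1.444]
contact_force: [0.1, 0.4, -1.7]
width: 0.728
time: 26.55
eef_pos: [0.4725, -0.3077, 0.2203]
orientation: [-1.115, 1.332, -1.344]
contact_force: [-0.5, -0.3, -2.1]
width: 0.733
[[ 0.234  0.238  0.943  0.575]
 [-0.666 -0.667  0.334  0.045]
 [ 0.708 -0.706  0.003  0.168]
 [ 0.     0.     0.     1.   ]]
eef [ 0.473 -0.308  0.22 ] q [-0.723  0.328  0.016  1.252  0.003  1.025]
turn [ 0.199 -0.493 -0.765]  shift now-axes cm [-36.523   5.182   3.784]  shift target-axes cm [-24.768 -17.423  21.403]
up [ 0.001 -1.     0.008]
eef [ 0.473 -0.308  0.22 ] q [-0.723  0.328  0.016  1.252  0.003  1.025]
turn [-0.008 -0.51   0.003]  shift now-axes cm [-36.523   5.182   3.784]  shift target-axes cm [-30.008   5.188  21.159]
```

```bash
python3 -m jog '[[[-2.5,0,0.4],[0,0,0]],[[-4,0,0.4],[0,0,0]],[[-4.8,0,0.5],[0,0,0]],[[-4.8,0,0.5],[0,0,0]],[[-4.8,0,0.5],[0,0,0]],[[-4.8,0,0.5],[0,0,0]],[[-4.8,0,0.5],[0,0,0]],[[-4,0,0.3],[0,0,0]]]'
python3 -m jog '[[[-2,0,0.2],[0,0,0]],[[0,0,0],[0,-0.13,0]],[[0,0,0],[0,-0.13,0]],[[0,0,0],[0,-0.13,0]],[[0,0,0],[0,-0.12,0]],[[0,0,0],[0,0,-0.13]],[[0,0,0],[0,0,-0.13]],[[0,0,0],[0,0,-0.13]]]'
python3 -m jog '[[[0,0,0],[0,0,-0.13]],[[0,0,0],[0,0,-0.13]],[[0,0,0],[0,0,-0.13]],[[0,0,0],[0,0,0]],[[0,0,0],[0,0,0]]]'
python3 - <<'E'
from plan import *
T=down([.5713,.053],19,.13)@np.load('G2.npy'); delta(T[:3,3],T[:3,:3]);C=tool()[:3,:3];print('up',C.T@[0,0,1])
print(tool()@np.linalg.inv(np.load('G2.npy')))
E
```

```text
time: 27.35
eef_pos: [0.5702, 0.0275, 0.2202]
orientation: [-1.111, 1.336, -1.348]
contact_force: [0.5, 0.8, -2.0]
width: 0.733
time: 28.15
eef_pos: [0.5757, 0.0442, 0.221]
orientation: [-1.562, 0.703, -1.27]
contact_force: [-0.3, -0.3, -3.1]
width: 0.73
time: 28.65
eef_pos: [0.5755, 0.045, 0.2196]
orientation: [-1.754, 0.411, -1.539]
contact_force: [0.4, -0.0, -1.8]
width: 0.73
eef [0.576 0.045 0.22 ] q [ 0.287  0.357 -0.173  0.991 -0.78   1.511]
turn [ 0.004 -0.011 -0.006]  shift now-axes cm [-3.606  3.623 -0.102]  shift target-axes cm [-3.627  3.603 -0.077]
up [ 0.704 -0.71   0.008]
[[ 0.949  0.315  0.003  0.572]
 [ 0.315 -0.949  0.007  0.053]
 [ 0.005 -0.006 -1.     0.265]
 [ 0.     0.     0.     1.   ]]
```

```bash
python3 -m jog '[[[-1.7,1.7,-0.1],[0,-0.01,0]],[[-1.7,1.7,0],[0,0,0]],[[-1.6,1.6,0],[0,0,0]],[[0,0,0],[0,0,0]],[[0,0,0],[0,0,0]]]'
python3 - <<'E'
from plan import *
import pickle
o=r.get_obs();p=r.capture('wrist');T=Tcw(p,o);s=r.capture('side');S=Tcw(s);c=r.capture('scene');Cc=Tcw(c)
pickle.dump((p,T,s,S,c,Cc),open('f1.pkl','wb'))
print(tool()@np.linalg.inv(np.load('G2.npy')))
def f(p,T,n):
    x,y=proj(p,T,[.5715,.053,.08])[0].astype(int); print(x,y)
    return cv2.resize(p['pixels'][y-n:y+n,x-n:x+n],(400,400),interpolation=cv2.INTER_CUBIC)
cv2.imwrite('pics/m6.png',np.hstack([cv2.resize(p['pixels'],(533,400)),f(s,S,60)])[:,:800][:,:,::-1] if 0 else np.hstack([f(p,T,130) if 0 else cv2.resize(p['pixels'][:,70:490],(400,400)),f(s,S,50)])[:,:,::-1])
E
```

```text
time: 29.15
eef_pos: [0.5753, 0.0437, 0.1501]
orientation: [-1.762, 0.405, -1.532]
contact_force: [1.3, 0.6, -0.9]
width: 0.731
[[ 0.947  0.322 -0.002  0.572]
 [ 0.322 -0.947  0.003  0.052]
 [-0.001 -0.003 -1.     0.196]
 [ 0.     0.     0.     1.   ]]
267 200
```

View pics/m6.png

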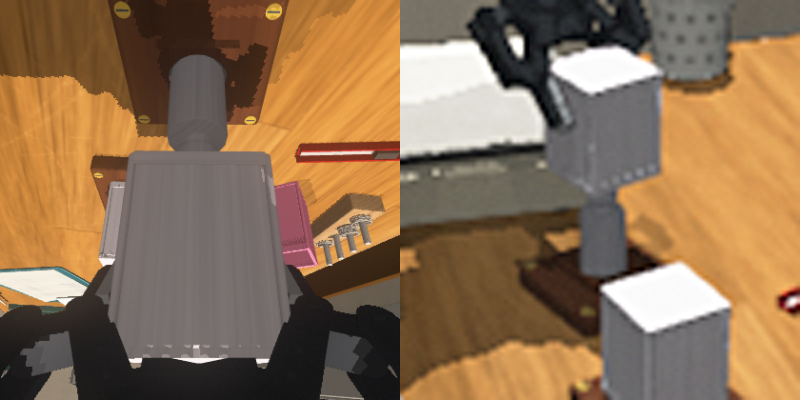

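Left: the cover hangs mouth down over the weight's knob, with base screws at (198,11), (358,12), (222,125) and (335,126). Right: the weight stands upright and the cover is level above it.

Run:
```python
from plan import *
import pickle
p,T,*_=pickle.load(open('f1.pkl','rb'))
P=np.array([atz(p,T,u,.02) for u in [(198,10.5),(357.7,11.6),(334.6,126),(222,125)]])
print(P.round(4),P.mean(0)); d=P[1]-P[0]+P[2]-P[3]; print(np.degrees(np.arctan2(d[1],d[0])))
print('adj',[np.linalg.norm(P[i]-P[i-1]).round(4) for i in range(4)])
Q=np.array([atz(p,T,u,.112) for u in [(206.5,160.6),(354.5,160.6)]]); d=Q[1]-Q[0]
a=np.arctan2(d[1],d[0]);print(Q.round(4),np.linalg.norm(d),np.degrees(a),'centre',Q.mean(0)-.0315*np.array([-np.sin(a),np.cos(a),0]))
```

```text
[[ 0.518  0.079  0.02 ]
 [ 0.598  0.106  0.02 ]
 [ 0.627  0.026  0.02 ]
 [ 0.546 -0.001  0.02 ]] [0.572 0.053 0.02 ]
18.597972409297963
adj [np.float64(0.0845), np.float64(0.085), np.float64(0.085), np.float64(0.0855)]
[[0.532 0.073 0.112]
 [0.592 0.094 0.112]] 0.06307576344566566 19.088894088745796 centre [0.573 0.054 0.112]
```

```bash
python3 -m jog '[[[-1,1,0],[0,0,0]],[[-1.2,1.2,0],[0,0,0]],[[-1.2,1.2,0],[0,0,0]],[[-1.2,1.2,0],[0,0,0]],[[-0.4,0.4,0],[0,0,0]],[[0,0,0],[0,0,0]],[[0,0,0],[0,0,0]]]'
python3 - <<'E'
from plan import *
print(tool()@np.linalg.inv(np.load('G2.npy')))
E
python3 -m jog '[[[-0.3,0.3,0],[0,0,0]],[[-0.3,0.3,0],[0,0,0]],[[0,0,0],[0,0,0]],[[0,0,0],[0,0,0]]]'
```

```text
time: 30.0
eef_pos: [0.5752, 0.0445, 0.0793]
orientation: [-1.762, 0.402, -1.531]
contact_force: [0.2, 0.1, -1.3]
width: 0.73
[[ 0.947  0.323 -0.003  0.572]
 [ 0.323 -0.947  0.002  0.053]
 [-0.002 -0.002 -1.     0.125]
 [ 0.     0.     0.     1.   ]]
time: 30.4
eef_pos: [0.5747, 0.0444, 0.0698]
orientation: [-1.764, 0.403, -1.53]
contact_force: [-0.2, 0.7, -2.3]
width: 0.728
```

```bash
python3 -m jog '[[[-0.25,0.25,0],[0,0,0]],[[-0.25,0.25,0],[0,0,0]],[[0,0,0],[0,0,0]]]' | grep -E "eef|force"
python3 -m jog '[[[-0.14,0.14,0],[0,0,0]],[[0,0,0],[0,0,0]]]'| grep -E "eef|force"
python3 -m jog '[[[-0.1,0.1,0],[0,0,0]],[[0,0,0],[0,0,0]]]'| grep -E "eef|force"
python3 -m jog '[[[-0.07,0.07,0],[0,0,0]],[[0,0,0],[0,0,0]]]'| grep -E "eef|force"
```

```text
eef_pos: [0.5744, 0.0443, 0.0621]
contact_force: [-0.1, -1.1, -1.1]
eef_pos: [0.5747, 0.0444, 0.0607]
contact_force: [-0.2, 0.0, -1.7]
eef_pos: [0.5749, 0.0443, 0.0605]
contact_force: [-5.7, 3.4, 14.0]
eef_pos: [0.575, 0.0443, 0.0605]
contact_force: [-10.7, 8.6, 27.7]
```

```bash
python3 -m jog '[[[0.1,-0.1,0],[0,0,0]],[[0,0,0],[0,0,0]]]'| grep -E "eef|force"
python3 -m jog '[[[0,0,0],[0,0,0]],[[0,0,0],[0,0,0]],[[0,0,0],[0,0,0]],[[0,0,0],[0,0,0]],[[0,0,0],[0,0,0]],[[0,0,0],[0,0,0]],[[0,0,0],[0,0,0]]]' 1
python3 -m jog '[[[0,-1.5,0],[0,0,0]],[[0,-3,0],[0,0,0]],[[0,-3,0],[0,0,0]],[[0,-3,0],[0,0,0]],[[0,-3,0],[0,0,0]],[[0,-3,0],[0,0,0]],[[0,0,0],[0,0,0]],[[0,0,0],[0,0,0]]]'
python3 - <<'E'
from plan import *
import pickle
o=r.get_obs();p=r.capture('wrist');T=Tcw(p,o);s=r.capture('side');S=Tcw(s)
pickle.dump((p,T,s,S),open('f2.pkl','wb'))
x,y=proj(s,S,[.5715,.03,.05])[0].astype(int); print(x,y)
cv2.imwrite('pics/m7.png',np.hstack([cv2.resize(p['pixels'][:,70:490],(400,400)),cv2.resize(s['pixels'][y-60:y+60,x-60:x+60],(400,400),interpolation=cv2.INTER_CUBIC)])[:,:,::-1])
E
```

```text
eef_pos: [0.5749, 0.0444, 0.0605]
contact_force: [-4.5, 4.0, 11.7]
time: 32.2
eef_pos: [0.5747, 0.0444, 0.0597]
orientation: [-1.764, 0.403, -1.53]
contact_force: [-0.5, 0.5, 0.6]
width: 0.999
time: 33.0
eef_pos: [0.5363, 0.1547, 0.1763]
orientation: [-1.763, 0.402, -1.53]
contact_force: [-0.8, -0.0, 0.2]
width: 1.002
269 212
```

View pics/m7.png

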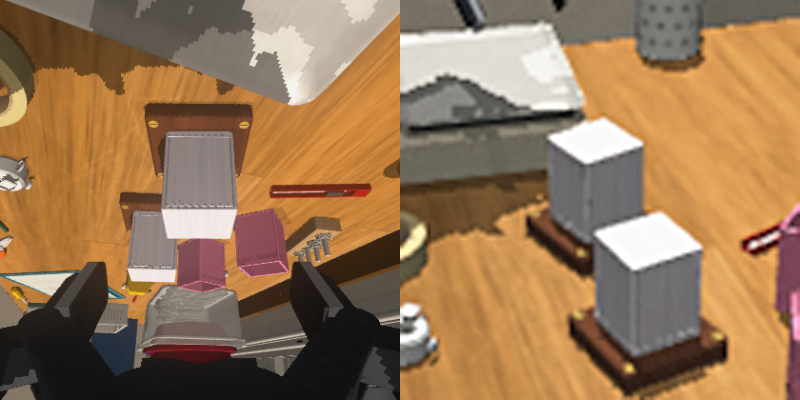

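Run:
```python
from plan import *
import pickle
p,T,s,S=pickle.load(open('f2.pkl','rb'))
j,e,u=axes(19)
for z in (.104,.112): print(z,proj(s,S,[np.array([.572,.053,z])+.0315*(a*j+b*e) for a,b in((-1,-1),(-1,1),(1,1),(1,-1))]).round(1).tolist())
print('seen [265.4,203] [253.4,198.5] [269,187.4] [281.9,197.6]')
A=np.array([atz(p,T,((x*1.05+70),y*1.05),.104) for x,y in [(163,207),(236,210)]]);print(A,np.linalg.norm(A[1]-A[0]))
```

```text
0.104 [[264.5, 200.3], [252.9, 192.4], [269.8, 187.0], [281.7, 194.5]]
0.112 [[264.4, 197.9], [252.8, 190.0], [269.8, 184.7], [281.7, 192.2]]
seen [265.4,203] [253.4,198.5] [269,187.4] [281.9,197.6]
[[0.533 0.076 0.104]
 [0.592 0.091 0.104]] 0.06090606326311937
```

The top face matches z = 0.104 m, fully down, rather than 0.112 m. The gripper is clear, so I'm handing in.

```bash
python3 -c "
from cell import r
print(r.get_obs()['contact_force']); print(r.sign_off())"
```

```text
[ 0.71585504 -0.21131076  0.48229428]
the job is handed in; nothing more can be done
None
```

The check weight is off the scale and upright in the recess of the empty base, and its dust cover is mouth down over it, fully on the base. I handed the job in at about 33 s of the 72 s allowed, with the gripper clear of everything.

To turn the cover over, I laid it on its side on the desk, checked it there, and gripped it again for the second quarter turn.

**Last checks**
- **Weight:** it stood upright and centred in the recess before I covered it. When I set it down, the arm's height reading was within about 1 mm of the recess floor.
- **Cover height:** in the side view its top face fits 104 mm above the desk, not the 112 mm it would show if it sat on the raised square. Its corners appeared 0 to 6 pixels lower than predicted for 104 mm. The rim met the base at about 22 mm by the arm's reading, where 20 mm was expected.
- **Other things:** the stored cover, the pink look-alikes, the tape roll and the counter looked undisturbed in the last pictures. I judged that by eye and did not measure them again.

The highest forces I read were about 31 N pressing the cover down and 23 N seating the weight, both at the wrist with a 120 N limit. No check failed.

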